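Unlatch the specimen forceps and hold them squeezed to their index mark

ROBOT

A 6-joint arm with a two-finger parallel gripper is mounted at the origin on the work surface. World frame = base frame: x ahead of the robot, y to its left, z up, the work surface at z = 0. Lengths are in m, angles in rad, forces in N, time in s.
With the tool pointing down it reaches from about 0.325 to 0.925 m from the base axis. Payload 3.1 kg.
Tool frame: the origin (TCP) lies at the very end of the fingers, on their centre line; the grasp point (between the pads) lies manip.grasp_offset behind it (manip.grasp_offset is the distance from the TCP to the grasp point, in m); z points along the fingers, y is the line along which they close (so a half turn about z gives the same grasp; the last joint's range is limited). The gripper opens to 85 mm and grips with 20 to 120 N. Pads are 22 mm wide; open, the fingers measure 114 mm over their backs; the gripper's body (76 mm by 85 mm) begins 54 mm behind the grasp point. The pads swing forward as they close: fully open they stand 13 mm farther back than shut.
Start: joints at [-1.43, 0.217, 1.613, -0, 1.311, -0.112], TCP at [0.156, -0.605, 0.196] pointing down, gripper open.
Joint ranges: [-2.75, 2.75], [-0.78, 2.1], [0.31, 2.55], [-1.13, 4.27], [0.13, 2.63], [-2.58, 2.58]. Speed limits (rad/s): [2.79, 2.79, 3.14, 3.14, 3.14, 3.14].

INTERFACE

Orientations are given as a unit quaternion [x, y, z, w].
In Python, from plant import manip gives the robot as it stands. The module is installed in compiled form; this text tells all that it offers.
- The arm moves only by the tool servo_tool, never from a script. Its argument "targets" is a list of rows, each an object of numbers: "wx", "wy", "wz": the turn, a rotation vector about the tool's x, y, z as a fraction of full scale; "dx", "dy", "dz": the shift along the tool's x, y, z as a fraction of full scale; "jaw": the opening, from 0 (shut) to 1 (fully open). In form: [{"wx": .., "wy": .., "wz": .., "dx": .., "dy": .., "dz": .., "jaw": ..}, ...]. A call has 1 to 20 rows; each row is the pose to reach, as a shift and turn from the pose commanded when the call began, along the tool's axes at that moment; what a row does not reach only later rows make up. Full scale, the value 1, is 0.15 m for a shift and 45 degrees for a turn. A row lasts 1/8 s, in which the tool goes at most 62.5 mm and 10.7 degrees, less where a joint would pass 70% of its speed; a pose out of reach is approached as far as the arm can. A call with a number of a shift or a turn outside -1 to 1 is refused whole. A call with a gripper value outside its range is refused whole. The fingers move at their own pace and stop on an object; "grip_force" is the grip in N (left out, the last holds). Time passes only in rows, so rows that repeat a pose let the fingers close. It gives the time, the measured TCP pose, the force, the opening and the grip force at its end, in the units of the state.
- manip.get_state(): the state, without advancing time (a new reading comes with each control period).
- manip.capture(name): name is "scene" or "top"; returns (picture, depth): 480x640x3 uint8, red, green, blue; 480x640 float32, m along the optical axis (not along the pixel's ray), 0 where there is no reading.
- manip.camera_params(name): a dict with "K" (3x3 intrinsics, pixels), "R" (3x3) and "t" (3): a world point X has camera coordinates R X + t. Camera axes: x right, y down, z forward; pixel columns grow to the right and rows downward; lengths in m; the calibration is good to about 2 mm. A picture is of the moment at which its call begins. camera_params takes no time and is no camera call.
- manip.hand_in(): hands the job in; it is judged then, once.
Trained networks look in the newest picture that a camera, given by its name, has taken for a name from the list of things; names that differ only in an ending like _2 or _b are one class to them, and where a whole thing is asked for, a point or a joint stands for the part that bears it (a point fixed in the world has none). Each returns a list of dicts, best first, with "p" (0 to 1); they miss things now and then, are a little off and sometimes report something else, mostly with a low value. They report only what shows in the picture. A call takes as long as a camera call.
- manip.find_in(camera, label): "uv" ([column, row] in pixels, amid what is visible of it).
- manip.trace(camera, label): "mask" (480x640 bool, what is visible of it) and "uv" ([column, row] in pixels, amid what is visible of it).
- manip.mark_of(camera, label): "uv" ([column, row] in pixels: a listed point, or the origin of a listed thing).
The state is a dict: "clock": time; "joint_positions": joint angles; "dq": joint speeds; "effort": joint torques, N m; "tool_pos": TCP position; "tcp_rot": TCP orientation; "force": force on the tool from outside, world axes, zero at the start; "wrist_torque": the same for the moment, N m; "opening": finger opening in m; "gripper_force": force on a finger pad.
Only numpy, scipy, OpenCV 4.12 (cv2) and the standard library are available. Lean on these libraries where they do the work, as an engineer would, in place of code of your own. Each camera call takes 0.05 s, during which the arm holds its last target. There are 200 camera calls.

TASK

Free the specimen forceps from their stand: press the black paddle of the sprung keeper down until its catch clicks and holds it down by itself, with the forceps still lying in the stand, and take your hand off it. Then take the forceps by their two thumb plates, lift them level about 15 cm above the bench and squeeze them until the fin on the moving leg stands opposite the pointed nib of the brass rider on the cross bar. Finish while holding them there, steady and level, with the gap on the mark; leave the keeper latched and the vials and other things on the bench where they are.

Things in the scene. Friction and masses are not known exactly. Their poses are not given: they have to be found in the camera images.
- stand: Fixed dark steel stand of the forceps. Origin on the bench under the thumb plates; +x to the end where the tips lie, +y to the side of the keeper's paddle. Base plate 6 mm thick, x -175 to 87, y +-30 mm, widened to y = 140 mm at x -175 to -105. Besides the cradle, a grey wall (x 67 to 81, y +-40 mm, 40 mm high) carries the legs near the tips; under the thumb plates is only the base plate.
- cradle (a point): Middle of the floor of the grey cradle that carries the forceps' tail: stand (-145, 0, 40) mm; 40 mm long, side walls 10 mm high and 22 mm apart.
- keeper (a joint): Sprung keeper, rad: 0 = up, its steel hook (top 64 mm over the bench) over the forceps' tail; grows as the paddle is pressed down, hinge along the stand's x through stand (-147, 28, 22) mm, end stop 0.53. A spring lifts it; from about 0.18 a catch resists (10 to 15 N at the paddle), passes at about 0.33 and then holds it by itself at about 0.47 (latched: above 0.40), the hook clear of the forceps.
- keeper_pad (a point): Middle of the upper face of the black paddle (30 mm along the stand's x, 34 mm long), 78 mm from the hinge. Up: at about stand (-147, 95, 62) mm, sloping 0.5 rad, rising away from the hinge. Latched: nearly level at about stand (-147, 106, 27) mm; at the end stop 24 mm over the bench. Press straight down here with closed fingers.
- forceps: Loose steel specimen forceps, about 100 g, lying in the stand with the V of their legs level. Origin at the underside of the legs, between the thumb plates (40 mm over the bench in the stand); +x to the tips (85 mm ahead), legs' hinge at x = -145 mm, z up. Legs 5 mm thick, 10 mm high; the +y leg belongs to this body, 0.10 rad off the x axis. Balanced near the thumb plates.
- thumb_plates (a point): Point midway between the two ribbed thumb plates (36 mm along x, 18 mm high, 6 mm thick) on the outer sides of the legs, 6 mm above the forceps' origin: the grip point, fingers closing along the forceps' y. Width over the plates: 43 mm when free, 43 mm minus 145 mm times the leg joint when squeezed.
- forceps_leg (a joint): Squeeze of the sprung forceps, rad: 0 = free (legs 0.20 rad apart, 46 mm at the tips), grows as the moving (-y) leg closes on the other, stop at 0.19. Spring 5.5 N m/rad with preload: about 5 N at the thumb plates when free, 10 N at 0.12. When held off the stand the forceps swivel so that both plates meet the fingers evenly.
- rider (a joint): Position of the brass index rider along the cross bar, m, along the forceps' +y, 0 on the forceps' x axis; set differently each time, held by friction. The leg is on the mark when 0.207 m * sin(leg joint - 0.10) equals this value.
- nib (a point): Top of the pointed nib of the brass rider (rider 10 x 9 x 5 mm, nib 3 mm wide), which points to +x from the dark cross bar that lies across the top of the legs, 50 mm ahead of the thumb plates. At forceps (58.5, rider joint, 18) mm.
- fin (a point): Top of the fin (5 mm along the leg, 3 mm wide, 8 mm high) that stands on the moving leg, 207 mm from the hinge, just beyond the rider's nib; it moves in y with the leg past the nib. Its centre level in y with the nib's centre = gap on the mark.
- vial_a: Amber vial with white cap, 25 mm wide, 52 mm high, origin under its centre; bystander.
- vial_b: Another such vial; bystander.
- vial_c: Another such vial; bystander.
- carton: White carton 50 x 85 x 30 mm, origin under its centre; bystander.
- tape: Purple tape roll lying flat, 84 mm wide, 19 mm high, origin under its centre; bystander.
- marker: White marker with red cap, 125 mm long, lying on the bench; bystander.
- dish: Shallow glass dish 90 mm wide, 16 mm high, origin under its centre; bystander.

How it is judged:
On the way, in this order (a step that is already met when the one before it is completed fails the run):
1. the keeper is latched down by itself, the gripper off its paddle, the forceps still in the stand (value of joint keeper above 0.4 rad and distance between the grasp point and keeper_pad above 0.04 m and distance of forceps from where it was at the start of the episode below 0.02 m), for 0.2 s.
2. the forceps are lifted off the stand in the gripper (height (world z) of forceps above 0.1 m and contact force between the fingers and forceps above 1 N), for 0.1 s.
At the end, for the whole second after the job is handed in: Through the last second the gripper holds the forceps at rest, their underside 10 to 25 cm above the bench, off the stand, within 0.3 rad of level, squeezed so that the fin is within 3 mm of the rider's nib across the bar; the keeper is still latched (above 0.40 rad) (all of step 2 and value of joint keeper above 0.4 rad and height (world z) of forceps below 0.25 m and angle between forceps's own z axis and vertical below 0.3 rad and contact force between forceps and stand below 0.1 N and y of fin in the frame of nib between -0.003 and 0.003 m and velocity of joint forceps_leg between -0.05 and 0.05 rad/s and linear speed of forceps below 0.03 m/s); the arm keeps its last pose, push and grip.
It fails at once if a thing standing on the bench is moved more than 2 cm (distance of any of vial_a, vial_b, vial_c, carton, tape, marker, dish from where it was at the start of the episode above 0.02 m).
It also fails if it takes over 48 s, if anything falls off the work surface, if the arm or the gripper's body presses on something with over 40 N, if the wrist force passes 120 N, or if a joint passes its speed limit or range.

## Working session

There is one attempt and no reset: what is moved stays moved. The work goes in short steps, Python scripts to look and compute and a tool call to move; the robot and the scene stay as the last step left them, time stands still between calls to the robot, and variables do not carry over. Pictures are saved under pics/ and viewed, at most 10 in all, crops included, and the job is handed in when it is done.

Besides the shell and the picture viewer there is one more tool, called after "Emit:" as a command line: name --argument value ..., lists and objects as JSON in quotes. servo_tool: Moves the arm, as the interface text tells. Its arguments: {"type":"object","properties":{"targets":{"type":"array","items":{"type":"object","properties":{"wx":{"type":"number"},"wy":{"type":"number"},"wz":{"type":"number"},"dx":{"type":"number"},"dy":{"type":"number"},"dz":{"type":"number"},"jaw":{"type":"number"}}}},"grip_force":{"type":"number"}},"required":["targets"]}

```bash
mkdir -p pics; cat > h.py <<'E'
import numpy as np, cv2
from plant import manip
from scipy.spatial.transform import Rotation as Ro
def ray(cam,uv):
    p=manip.camera_params(cam);R=np.array(p['R']);t=np.array(p['t'])
    return -R.T@t, R.T@np.linalg.inv(p['K'])@np.array([uv[0],uv[1],1.])
def atz(cam,uv,z):
    o,d=ray(cam,uv); return o+d*(z-o[2])/d[2]
def atd(cam,uv,dep):
    o,d=ray(cam,uv); return o+d*dep
def proj(cam,X):
    p=manip.camera_params(cam); c=np.array(p['R'])@X+p['t']; q=np.array(p['K'])@c; return q[:2]/q[2]
E
python3 - <<'E'
from h import *
np.set_printoptions(precision=4,suppress=True)
s=manip.get_state();print(s['tool_pos'],s['tcp_rot'],s['opening'],manip.grasp_offset)
for c in('top','scene'):
    im,d=manip.capture(c);cv2.imwrite(f'pics/{c}0.png',im[:,:,::-1]);o,_=ray(c,(320,240));print(c,o)
    for l in('cradle','keeper_pad','forceps','thumb_plates','nib','fin','stand'):
        for r in manip.mark_of(c,l)[:2]:
            u,v=np.clip(np.round(r['uv']).astype(int),0,[639,479]);print(l,round(r['p'],2),r['uv'],atd(c,r['uv'],d[v,u]),d[v,u])
E
```

```text
[ 0.1562 -0.6042  0.1944] [ 0.992   0.1261  0.     -0.0012] 0.08495671080739353 0.0187
top [0.4525 0.0194 1.4549]
cradle 0.69 [375.6, 232.1] [ 0.5999 -0.0993  0.063 ] 1.3977548
keeper_pad 0.69 [371.1, 270.8] [ 0.5122 -0.0869  0.0615] 1.3913306
forceps 0.82 [313.7, 225.0] [0.6259 0.042  0.0058] 1.4590733
thumb_plates 0.59 [313.6, 217.9] [0.643  0.0419 0.0049] 1.4615268
thumb_plates 0.53 [282.1, 168.3] [0.7556 0.1126 0.0454] 1.4326601
nib 0.61 [166.7, 343.0] [0.3553 0.3897 0.0113] 1.4332398
nib 0.49 [314.3, 222.5] [0.632  0.0405 0.0043] 1.4611235
fin 0.72 [288.4, 205.7] [0.6689 0.0998 0.0349] 1.4349163
stand 0.82 [312.5, 225.4] [0.6248 0.0448 0.0075] 1.457342
scene [0.948  0.727  0.5622]
cradle 0.86 [281.6, 224.9] [ 0.6152 -0.0729  0.0498] 1.0013949
cradle 0.41 [472.8, 375.8] [0.5405 0.4425 0.0295] 0.661422
keeper_pad 0.72 [317.2, 210.5] [ 0.5179 -0.0829  0.0547] 1.0464631
forceps 0.81 [296.3, 255.3] [ 0.612  -0.0095  0.003 ] 0.98061323
thumb_plates 0.56 [300.7, 250.7] [ 0.5984 -0.0143  0.0078] 0.98721534
nib 0.41 [312.3, 265.5] [0.6016 0.0465 0.0065] 0.94160116
nib 0.31 [280.8, 219.9] [ 0.6096 -0.089   0.0531] 1.0139436
fin 0.51 [297.8, 265.0] [0.6538 0.0866 0.0522] 0.8660716
stand 0.96 [298.8, 272.2] [0.6583 0.0994 0.0446] 0.85877293
stand 0.41 [325.6, 176.7] [ 0.3652 -0.3128  0.0153] 1.3006692
```

View pics/top0.png

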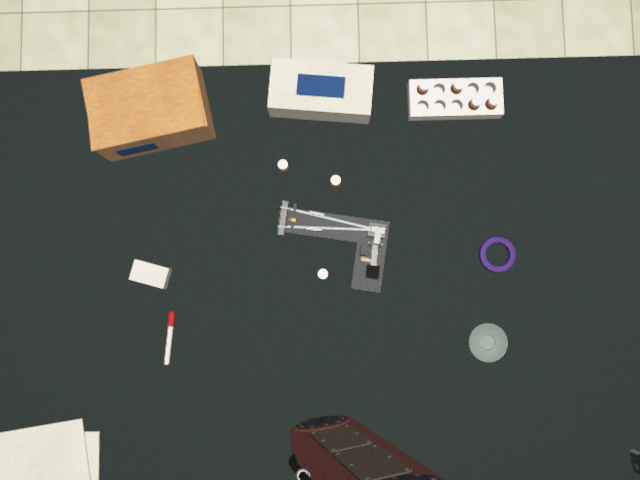

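View pics/scene0.png

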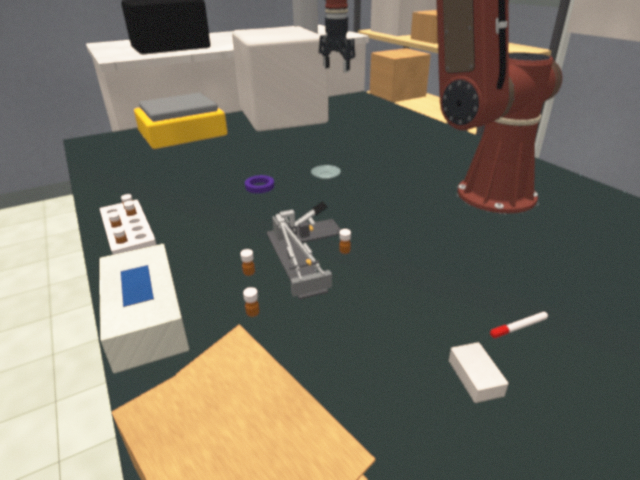

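The top view shows the tips at left (~283,218), the cradle at right (~377,232) and the black paddle at (372,271). So stand +x is about world +y and stand +y about world −x. Three vials stand nearby, at (283,164), (336,180) and (323,273). Next I fit the stand pose.

```bash
cat > fit.py <<'E'
from h import *
from scipy.optimize import minimize
np.set_printoptions(precision=4,suppress=True)
ms={}
for c in('top','scene'):
    im,d=manip.capture(c); r=manip.trace(c,'stand'); m=r[0]['mask']; f=manip.trace(c,'forceps')[0]['mask'];k=manip.trace(c,'keeper')
    print(c,m.sum(),f.sum(),[(round(q['p'],2),q['mask'].sum()) for q in k])
    M=m|f
    if k: M|=k[0]['mask']
    ms[c]=M; np.save(c+'_m.npy',M)
L=np.array([[-175,-30],[87,-30],[87,30],[-105,30],[-105,140],[-175,140]])/1e3
def box(x0,x1,y0,y1,z0,z1): return np.array([[x,y,z] for x in(x0,x1) for y in(y0,y1) for z in(z0,z1)])/1e3
parts=[box(67,81,-40,40,0,40),box(-165,-125,-15,15,0,50),box(-105,-104,-30,30,0,6)]
def W(P,p):
    c,s=np.cos(p[2]),np.sin(p[2]); P=np.asarray(P); return np.c_[P[:,0]*c-P[:,1]*s+p[0],P[:,0]*s+P[:,1]*c+p[1],P[:,2]]
S=8
def render(c,p):
    im=np.zeros((480,640),np.uint8)
    def px(P): return np.array([proj(c,x) for x in W(P,p)])
    for z in(0,.006):
        cv2.fillPoly(im,[np.round(px(np.c_[L,np.full(6,z)])*256).astype(np.int32)],255,cv2.LINE_AA,8)
    for b in parts:
        h=cv2.convexHull(px(b).astype(np.float32)); cv2.fillConvexPoly(im,np.round(h*256).astype(np.int32),255,cv2.LINE_AA,8)
    return im/255.
def cost(p,cs=('top','scene')): return sum(np.abs(cv2.GaussianBlur(render(c,p),(0,0),1)-cv2.GaussianBlur(ms[c].astype(float),(0,0),1)).sum()/ms[c].sum() for c in cs)
if __name__=='__main__':
    for cs in(('top',),('top','scene')):
        best=min((minimize(cost,[.625+a,.04+b,1.49],args=(cs,),method='Nelder-Mead',options=dict(initial_simplex=np.array([[.625+a,.04+b,1.49],[.635+a,.04+b,1.49],[.625+a,.05+b,1.49],[.625+a,.04+b,1.56]]))) for a in(0,-.01) for b in(0,.01)),key=lambda r:r.fun)
        print(cs,best.x,best.fun)
    p=best.x
    np.save('p.npy',p)
    out=[]
    for c,(u0,v0,w,h) in(('top',(265,190,140,110)),('scene',(230,190,140,110))):
        im,_=manip.capture(c); z=cv2.resize(np.ascontiguousarray(im[v0:v0+h,u0:u0+w,::-1]),None,fx=5,fy=5,interpolation=cv2.INTER_CUBIC)
        for q,col in(((-145,0,40),(0,255,0)),((-147,95,62),(0,0,255)),((0,0,46),(255,0,255)),((-175,140,6),(0,255,255)),((87,-30,6),(0,255,255)),((81,40,40),(0,255,0)),((81,-40,40),(0,255,0)),((87,30,6),(0,255,255)),((-175,-30,6),(0,255,255)),((-105,140,6),(0,255,255))):
            t=(proj(c,W([np.array(q)/1e3],p)[0])-[u0,v0]+.5)*5; cv2.circle(z,tuple(int(i) for i in t),3,col,1)
        cv2.imwrite(f'pics/{c}_z.png',z)
E
python3 fit.py
```

```text
top 3747 402 [(0.75, np.int64(423))]
scene 3266 619 []Traceback (most recent call last):
  File "fit.py", line 28, in <module>
    best=min((minimize(cost,[.625+a,.04+b,1.49],args=(cs,),method='Nelder-Mead',options=dict(initial_simplex=np.array([[.625+a,.04+b,1.49],[.635+a,.04+b,1.49],[.625+a,.05+b,1.49],[.625+a,.04+b,1.56]]))) for a in(0,-.01) for b in(0,.01)),key=lambda r:r.fun)
  File "fit.py", line 28, in <genexpr>
    best=min((minimize(cost,[.625+a,.04+b,1.49],args=(cs,),method='Nelder-Mead',options=dict(initial_simplex=np.array([[.625+a,.04+b,1.49],[.635+a,.04+b,1.49],[.625+a,.05+b,1.49],[.625+a,.04+b,1.56]]))) for a in(0,-.01) for b in(0,.01)),key=lambda r:r.fun)
              ~~~~~~~~^^^^^^^^^^^^^^^^^^^^^^^^^^^^^^^^^^^^^^^^^^^^^^^^^^^^^^^^^^^^^^^^^^^^^^^^^^^^^^^^^^^^^^^^^^^^^^^^^^^^^^^^^^^^^^^^^^^^^^^^^^^^^^^^^^^^^^^^^^^^^^^^^^^^^^^^^^^^^^^^^^^^^^^^^^^^^^^^^^^^
    res = _minimize_neldermead(fun, x0, args, callback, bounds=bounds,
                               **options)
    fxr = func(xr)
    fx = function(np.copy(x), *(wrapper_args + args))
  File "fit.py", line 25, in co
[... 441 characters left out ...]
aussianBlur(render(c,p),(0,0),1)-cv2.GaussianBlur(ms[c].astype(float),(0,0),1)).sum()/ms[c].sum() for c in cs)
                                                                       ~~~~~~^^^^^
  File "fit.py", line 23, in render
    h=cv2.convexHull(px(b).astype(np.float32)); cv2.fillConvexPoly(im,np.round(h*256).astype(np.int32),255,cv2.LINE_AA,8)
                     ~~^^^
  File "fit.py", line 19, in px
    def px(P): return np.array([proj(c,x) for x in W(P,p)])
                                ~~~~^^^^^
  File "h.py", line 12, in proj
    p=manip.camera_params(cam); c=np.array(p['R'])@X+p['t']; q=np.array(p['K'])@c; return q[:2]/q[2]
ValueError: time passes only in moves, steps and waits
```

```bash
sed -i 's/^def ray/CP={c:manip.camera_params(c) for c in ("top","scene")}\ndef ray/; s/manip.camera_params(cam)/CP[cam]/' h.py; python3 fit.py; python3 -c "
from plant import manip;print(manip.get_state()['clock'])"
```

```text
top 1208 752 [(0.92, np.int64(450))]
scene 2917 287 [(0.58, np.int64(410))]
('top',) [0.6342 0.0435 1.3664] 1.8828064964735967
('top', 'scene') [0.6273 0.0383 1.4038] 2.364441450708162
1.7
```

```bash
python3 - <<'E'
s=open('fit.py').read()
a=s.index("    im,d=manip.capture(c); r="); b=s.index("L=np.array")
s=s[:a]+'''    im,_=manip.capture(c); g=im.astype(int)
    x0,y0,w,h=dict(top=(272,190,128,110),scene=(262,198,88,102))[c]
    bg=np.median(g[y0:y0+h,x0:x0+w].reshape(-1,3)[:],0) if 0 else np.array([np.median(g[190:196,320:400,i]) if c=='top' else np.median(g[265:290,340:380,i]) for i in range(3)])
    q=np.abs(g-bg).sum(2)>35; M=np.zeros_like(q); M[y0:y0+h,x0:x0+w]=q[y0:y0+h,x0:x0+w]
    n,lab,st,_=cv2.connectedComponentsWithStats(cv2.morphologyEx(M.astype(np.uint8),cv2.MORPH_CLOSE,np.ones((5,5))))
    M=lab==1+np.argmax(st[1:,4]); print(c,bg,M.sum(),st[1+np.argmax(st[1:,4])]); ms[c]=M
'''+s[b:]
open('fit.py','w').write(s)
E
python3 fit.py
```

```text
top [62. 70. 67.] 4384 [ 277  200  113   93 4384]
scene [58. 68. 64.] 4100 [ 267  201   83   97 4100]
('top',) [0.63   0.0397 1.408 ] 0.04870581264993085
('top', 'scene') [0.6281 0.0397 1.4057] 0.33672517847877714
```

```bash
sed -i "s/for cs in(('top',),('top','scene'))/for cs in(('top',),)/" fit.py; python3 fit.py; python3 - <<'E'
import cv2,numpy as np
a=cv2.imread('pics/top_z.png');b=cv2.imread('pics/scene_z.png')
cv2.imwrite('pics/z1.png',np.hstack([cv2.resize(a,(400,314)),cv2.resize(b,(400,314))]))
E
```

```text
top [61. 70. 67.] 4395 [ 277  200  113   93 4395]
scene [58. 68. 64.] 4099 [ 267  201   83   97 4099]
('top',) [0.63   0.0404 1.4081] 0.046518171995969186
```

View pics/top_z.png

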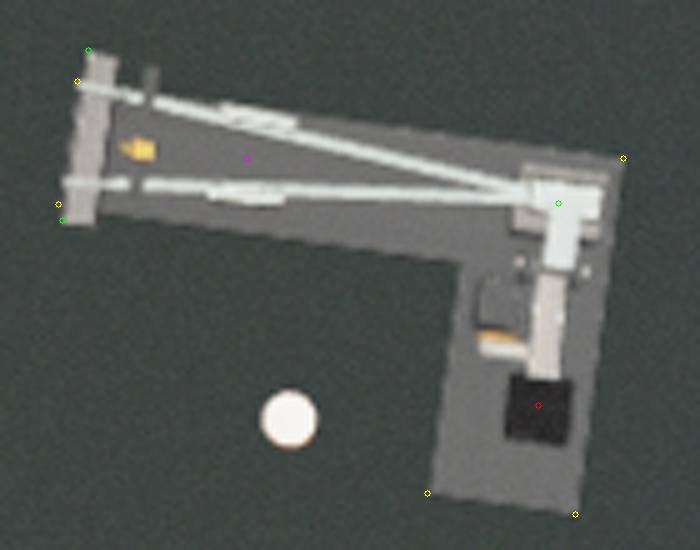

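View pics/scene_z.png

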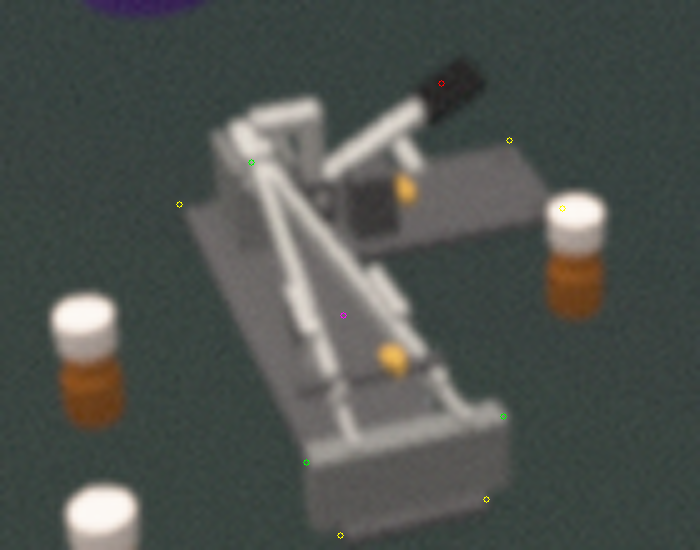

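The fit matches the picture: the stand is at (0.630, 0.040) with yaw 1.408, and the overlay marks sit on its corners, cradle and paddle. Now I work out the moves.

```bash
cat > go.py <<'E'
# usage: go.py x y z (stand frame, mm; TCP)  -> remaining shift & turn in tool units
import sys; from h import *
P=np.array([.630,.0404]);Y=1.408
def st(x,y,z):
    c,s=np.cos(Y),np.sin(Y);return np.array([P[0]+(x*c-y*s)/1e3,P[1]+(x*s+y*c)/1e3,z/1e3])
def rem(T,yaw=Y):
    s=manip.get_state();R=Ro.from_quat(s['tcp_rot'])
    G=Ro.from_matrix(np.c_[[np.cos(yaw),np.sin(yaw),0],[np.sin(yaw),-np.cos(yaw),0],[0,0,-1]])
    G=min((G,G*Ro.from_euler('z',np.pi)),key=lambda g:(R.inv()*g).magnitude())
    sh=R.inv().apply(T-s['tool_pos'])/.15
    # half shift / staged path
    w=np.degrees((R.inv()*G).as_rotvec())/45
    print('shift',np.round(sh,3),'turn',np.round(w,3),'pos',np.round(s['tool_pos'],4),'stand',np.round(np.linalg.solve([[np.cos(Y),-np.sin(Y)],[np.sin(Y),np.cos(Y)]],np.array(s['tool_pos'][:2])-P)*1e3,1),'F',np.round(s['force'],1),'open',round(s['opening'],4),'gf',np.round(s['gripper_force'],1),'t',round(s['clock'],2),'q',np.round(s['joint_positions'],2))
if __name__=='__main__': rem(st(*map(float,sys.argv[1:4])))
E
python3 go.py -147 103 120
```

```text
shift [ 3.11  -2.757  0.505] turn [-0.    -0.    -1.471] pos [ 0.1563 -0.6051  0.1957] stand [-713.8  362.8] F [0.2 0.5 0.3] open 0.0856 gf 0.0 t 2.1 q [-1.43  0.22  1.61  0.    1.31 -0.11]
```

Emit:
servo_tool --targets '[{"dx": 1,"dy": -0.9,"jaw": 0},{"dx": 1,"dy": -0.9,"jaw": 0},{"dx": 1,"dy": -0.9,"jaw": 0},{"dx": 1,"dy": -0.9,"jaw": 0},{"dx": 1,"dy": -0.9,"jaw": 0}]'

```text
invalid input at $.targets[0]: expected keys wx, wy, wz, dx, dy, dz, jaw
```

Emit:
servo_tool --targets '[{"dx": 1,"dy": -0.9,"wz": -0.7,"jaw": 0},{"dx": 1,"dy": -0.9,"wz": -0.7,"jaw": 0},{"dx": 1,"dy": -0.9,"wz": -0.7,"jaw": 0},{"dx": 1,"dy": -0.9,"wz": -0.7,"jaw": 0},{"dx": 1,"dy": -0.9,"wz": -0.7,"jaw": 0}]'

```text
invalid input at $.targets[0]: expected keys wx, wy, wz, dx, dy, dz, jaw
```

```bash
python3 go.py -147 103 120
```

```text
shift [ 3.11  -2.757  0.505] turn [-0.    -0.    -1.471] pos [ 0.1563 -0.6051  0.1957] stand [-713.8  362.8] F [0.2 0.5 0.3] open 0.0856 gf 0.0 t 2.1 q [-1.43  0.22  1.61  0.    1.31 -0.11]
```

Emit:
servo_tool --targets '[{"wx": 0,"wy": 0,"wz": 0,"dx": 1,"dy": -0.9,"dz": 0,"jaw": 0},{"wx": 0,"wy": 0,"wz": 0,"dx": 1,"dy": -0.9,"dz": 0,"jaw": 0},{"wx": 0,"wy": 0,"wz": 0,"dx": 1,"dy": -0.9,"dz": 0,"jaw": 0},{"wx": 0,"wy": 0,"wz": 0,"dx": 1,"dy": -0.9,"dz": 0,"jaw": 0},{"wx": 0,"wy": 0,"wz": 0,"dx": 1,"dy": -0.9,"dz": 0,"jaw": 0}]'

```text
clock: 2.72
tool_pos: [0.2682, -0.4368, 0.196]
tcp_rot: [0.992, 0.127, -0.0, 0.001]
force: [-0.4, -1.6, 0.5]
opening: 0.0002
gripper_force: 0.0
```

Emit:
servo_tool --targets '[{"wx": 0,"wy": 0,"wz": -0.7,"dx": 1,"dy": -0.9,"dz": 0,"jaw": 0},{"wx": 0,"wy": 0,"wz": -0.7,"dx": 1,"dy": -0.9,"dz": 0,"jaw": 0},{"wx": 0,"wy": 0,"wz": -0.7,"dx": 1,"dy": -0.9,"dz": 0,"jaw": 0},{"wx": 0,"wy": 0,"wz": -0.7,"dx": 1,"dy": -0.9,"dz": 0,"jaw": 0},{"wx": 0,"wy": 0,"wz": -0.7,"dx": 1,"dy": -0.9,"dz": 0,"jaw": 0}]'

```text
clock: 3.35
tool_pos: [0.3794, -0.2698, 0.1959]
tcp_rot: [0.921, 0.39, -0.0, 0.001]
force: [0.2, -0.4, -0.3]
opening: 0.0001
gripper_force: 0.0
```

```bash
python3 go.py -147 103 120
```

```text
shift [ 1.452 -0.244  0.504] turn [ 0.001  0.002 -0.771] pos [ 0.3794 -0.2698  0.1959] stand [-346.7  197. ] F [ 0.2 -0.4 -0.3] open 0.0001 gf 0.0 t 3.35 q [-0.77 -0.13  1.98 -0.    1.3   0.  ]
```

Emit:
servo_tool --targets '[{"wx": 0,"wy": 0,"wz": -0.77,"dx": 1,"dy": -0.24,"dz": 0.3,"jaw": 0},{"wx": 0,"wy": 0,"wz": -0.77,"dx": 1,"dy": -0.24,"dz": 0.3,"jaw": 0},{"wx": 0,"wy": 0,"wz": -0.77,"dx": 1,"dy": -0.24,"dz": 0.3,"jaw": 0},{"wx": 0,"wy": 0,"wz": -0.77,"dx": 1,"dy": -0.24,"dz": 0.3,"jaw": 0},{"wx": 0,"wy": 0,"wz": -0.77,"dx": 1,"dy": -0.24,"dz": 0.3,"jaw": 0}]'

```text
clock: 3.98
tool_pos: [0.4576, -0.1378, 0.1506]
tcp_rot: [0.763, 0.646, -0.0, 0.0]
force: [0.2, 0.1, 0.2]
opening: 0.0001
gripper_force: 0.0
```

```bash
python3 go.py -147 103 80
```

```text
shift [0.38  0.253 0.47 ] turn [-0.     0.001 -0.005] pos [ 0.4576 -0.1378  0.1506] stand [-203.8  141.2] F [0.2 0.1 0.2] open 0.0001 gf 0.0 t 3.98 q [-0.44 -0.06  1.99 -0.    1.2  -0.27]
```

Emit:
servo_tool --targets '[{"wx": 0,"wy": 0,"wz": 0,"dx": 0.38,"dy": 0.25,"dz": 0,"jaw": 0},{"wx": 0,"wy": 0,"wz": 0,"dx": 0.38,"dy": 0.25,"dz": 0,"jaw": 0},{"wx": 0,"wy": 0,"wz": 0,"dx": 0.38,"dy": 0.25,"dz": 0.45,"jaw": 0},{"wx": 0,"wy": 0,"wz": 0,"dx": 0.38,"dy": 0.25,"dz": 0.45,"jaw": 0},{"wx": 0,"wy": 0,"wz": 0,"dx": 0.38,"dy": 0.25,"dz": 0.6,"jaw": 0},{"wx": 0,"wy": 0,"wz": 0,"dx": 0.38,"dy": 0.25,"dz": 0.7,"jaw": 0},{"wx": 0,"wy": 0,"wz": 0,"dx": 0.38,"dy": 0.25,"dz": 0.75,"jaw": 0},{"wx": 0,"wy": 0,"wz": 0,"dx": 0.38,"dy": 0.25,"dz": 0.79,"jaw": 0},{"wx": 0,"wy": 0,"wz": 0,"dx": 0.38,"dy": 0.25,"dz": 0.79,"jaw": 0}]'

```text
clock: 5.1
tool_pos: [0.5044, -0.086, 0.0325]
tcp_rot: [0.762, 0.647, 0.0, 0.0]
force: [0.1, -0.4, 0.1]
opening: -0.0001
gripper_force: 0.3
```

```bash
python3 go.py -147 103 25
```

```text
shift [-0.013  0.003  0.05 ] turn [ 0.001  0.    -0.001] pos [ 0.5044 -0.086   0.0325] stand [-145.1  103.5] F [ 0.1 -0.4  0.1] open -0.0001 gf 0.3 t 5.1 q [-0.31  0.18  1.99 -0.    0.96 -0.14]
```

Emit:
servo_tool --targets '[{"wx": 0,"wy": 0,"wz": 0,"dx": 0,"dy": 0,"dz": 0.035,"jaw": 0},{"wx": 0,"wy": 0,"wz": 0,"dx": 0,"dy": 0,"dz": 0.055,"jaw": 0},{"wx": 0,"wy": 0,"wz": 0,"dx": 0,"dy": 0,"dz": 0.055,"jaw": 0}]'

```text
clock: 5.48
tool_pos: [0.5039, -0.0856, 0.0238]
tcp_rot: [0.762, 0.647, 0.0, 0.0]
force: [0.8, -0.9, 0.6]
opening: -0.0003
gripper_force: 0.4
```

Emit:
servo_tool --targets '[{"wx": 0,"wy": 0,"wz": 0,"dx": 0,"dy": 0,"dz": -0.5,"jaw": 0},{"wx": 0,"wy": 0,"wz": 0,"dx": 0,"dy": 0,"dz": -0.8,"jaw": 0},{"wx": 0,"wy": 0,"wz": 0,"dx": 0,"dy": 0,"dz": -0.8,"jaw": 0.75},{"wx": 0,"wy": 0,"wz": 0,"dx": 0.8,"dy": 0.4,"dz": -0.8,"jaw": 0.75},{"wx": 0,"wy": 0,"wz": 0,"dx": 0.8,"dy": 0.4,"dz": -0.8,"jaw": 0.75},{"wx": 0,"wy": 0,"wz": 0,"dx": 0.8,"dy": 0.4,"dz": -0.8,"jaw": 0.75}]'

```text
clock: 6.22
tool_pos: [0.5832, 0.026, 0.1425]
tcp_rot: [0.761, 0.648, -0.0, -0.001]
force: [-0.3, 0.1, -1.2]
opening: 0.0638
gripper_force: 0.0
```

```bash
python3 go.py 0 0 140; python3 - <<'E'
from h import *
im,d=manip.capture('scene');cv2.imwrite('pics/s2.png',cv2.resize(np.ascontiguousarray(im[170:310,230:390,::-1]),None,fx=4,fy=4,interpolation=cv2.INTER_CUBIC))
E
```

```text
shift [0.144 0.293 0.017] turn [-0.002 -0.001  0.004] pos [0.5832 0.026  0.1425] stand [-21.8  43.8] F [-0.3  0.1 -1.2] open 0.0638 gf 0.0 t 6.22 q [-0.08  0.18  1.76  0.    1.2   0.08]
```

View pics/s2.png

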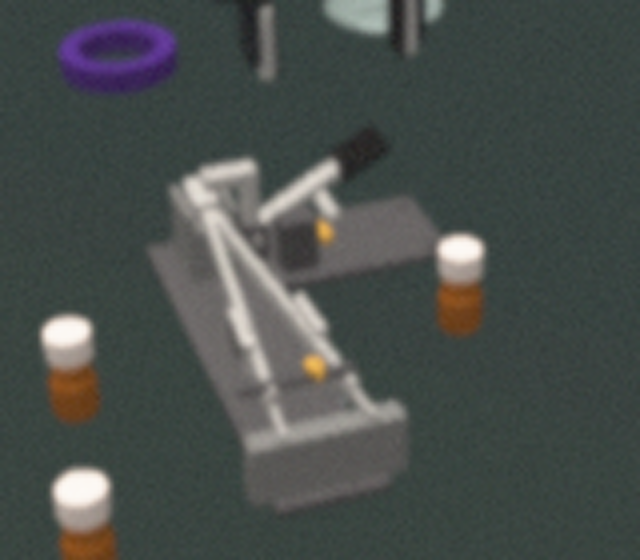

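The paddle (~360,148 in this crop) is still up, so the press did not latch. I'll press again in small steps and read the force at each one.

Emit:
servo_tool --targets '[{"wx": 0,"wy": 0,"wz": 0,"dx": -0.83,"dy": -0.36,"dz": 0,"jaw": 0},{"wx": 0,"wy": 0,"wz": 0,"dx": -0.83,"dy": -0.36,"dz": 0,"jaw": 0},{"wx": 0,"wy": 0,"wz": 0,"dx": -0.83,"dy": -0.36,"dz": 0,"jaw": 0},{"wx": 0,"wy": 0,"wz": 0,"dx": -0.83,"dy": -0.36,"dz": 0.45,"jaw": 0},{"wx": 0,"wy": 0,"wz": 0,"dx": -0.83,"dy": -0.36,"dz": 0.56,"jaw": 0},{"wx": 0,"wy": 0,"wz": 0,"dx": -0.83,"dy": -0.36,"dz": 0.56,"jaw": 0}]'

```text
clock: 7.02
tool_pos: [0.506, -0.0903, 0.0571]
tcp_rot: [0.763, 0.647, -0.002, -0.003]
force: [-0.8, 0.0, 0.6]
opening: -0.0004
gripper_force: 0.0
```

```bash
python3 go.py -147 98 40; python3 - <<'E'
from h import *
a=[]
for c,(u,v) in(('top',(330,230)),('scene',(270,170))):
    im,d=manip.capture(c);a.append(cv2.resize(np.ascontiguousarray(im[v:v+90,u:u+80,::-1]),None,fx=5,fy=5,interpolation=cv2.INTER_CUBIC))
cv2.imwrite('pics/s3.png',np.hstack(a))
E
```

```text
shift [0.014 0.022 0.114] turn [-0.008 -0.001 -0.002] pos [ 0.506  -0.0903  0.0571] stand [-149.1  101.2] F [-0.8  0.   0.6] open -0.0004 gf 0.0 t 7.03 q [-0.31  0.15  1.97  0.    1.02 -0.15]
```

View pics/s3.png

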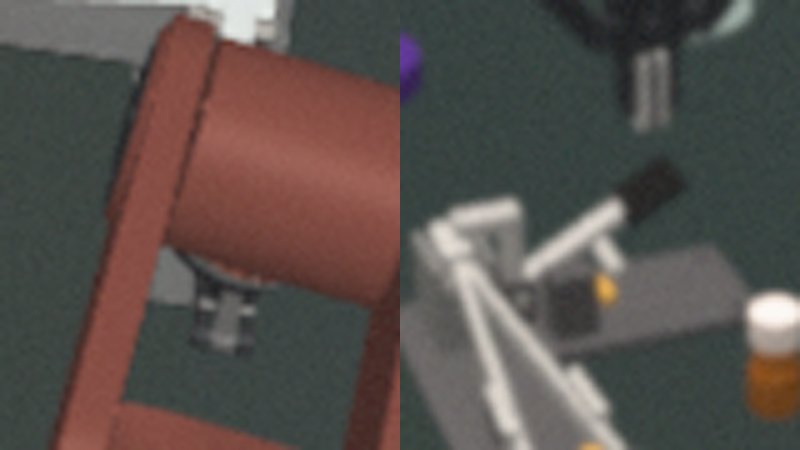

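```bash
python3 - <<'E'
from h import *
np.set_printoptions(precision=4,suppress=True)
T=manip.get_state()['tool_pos']
for c in CP: print(c,'tcp at',proj(c,np.array(T)),'nadir',proj(c,np.r_[ray(c,(0,0))[0][:2],0.]),'base',proj(c,np.zeros(3)),CP[c]['K'].tolist() if hasattr(CP[c]['K'],'tolist') else CP[c]['K'])
def tri(a,b):
    (o1,d1),(o2,d2)=ray('top',a),ray('scene',b); d1/=np.linalg.norm(d1);d2/=np.linalg.norm(d2)
    s=np.linalg.lstsq(np.c_[d1,-d2],o2-o1,rcond=None)[0]; p,q=o1+s[0]*d1,o2+s[1]*d2; return (p+q)/2,np.linalg.norm(p-q)
print(tri((375,299),(321,195)))
print('pad',tri((371.5,271),(318,207)))
for c,uv in(('top',(375,299)),('scene',(321,194))): 
    im,d=manip.capture(c); print(c,d[uv[1]-4:uv[1]+5:2,uv[0]-2:uv[0]+3]); print(atd(c,uv,d[uv[1],uv[0]]))
E
```

```text
top tcp at [373.0093 272.0014] nadir [324.6789 298.1591] base [337.1202 496.6512] [[614.7663759235676, 0.0, 315.1277040375291], [0.0, 614.7663759235676, 241.0781137712428], [0.0, 0.0, 1.0]]
scene tcp at [318.5913 206.0723] nadir [334.6933 942.0269] base [495.7977 194.0095] [[442.7211608122214, 0.0, 325.5562319318809], [0.0, 442.7211608122214, 233.9681303651505], [0.0, 0.0, 1.0]]
(array([ 0.4687, -0.1045,  0.0727]), np.float64(0.04640406031894951))
pad (array([ 0.5122, -0.0881,  0.0601]), np.float64(0.0009538644483691352))
top [[1.2535 1.2542 1.2585 1.2614 1.2516]
 [1.2628 1.2566 1.2573 1.2528 1.2636]
 [1.4495 1.4481 1.2609 1.2602 1.2599]
 [1.4422 1.4481 1.4505 1.449  1.4478]
 [1.4488 1.4506 1.4477 1.4419 1.4473]]
[ 0.4489 -0.0837  0.1866]
scene [[1.014  1.0201 1.0177 1.0234 1.0264]
 [1.0233 1.02   1.0248 1.0247 1.2493]
 [1.2434 1.2375 1.2407 1.2457 1.2424]
 [1.2309 1.233  1.2327 1.2295 1.2292]
 [1.2195 1.2229 1.2191 1.222  1.2256]]
[ 0.4163 -0.2491 -0.0004]
```

```bash
python3 - <<'E'
from h import *
np.set_printoptions(precision=4,suppress=True)
s=manip.get_state();print(s['tool_pos'],s['tcp_rot'],s['effort'])
im,d=manip.capture('scene')
for v in range(180,196,2):
    r=[(u,atd('scene',(u,v),d[v,u])) for u in range(314,330) if 0<d[v,u]<1.12]
    if r: a=np.array([q[1] for q in r]);print(v,r[0][0],r[-1][0],a.mean(0),a.min(0),a.max(0))
z=np.load('p.npy')
im0=cv2.imread('pics/s2.png')
print(proj('scene',np.array([.5832,.026,.1425])))
E
```

```text
[ 0.5106 -0.0915  0.0616] [0.7624 0.6471 0.0009 0.0014] [ -0.0378 -31.7333 -25.3103  -0.0019   0.0218   0.0001]
180 314 324 [ 0.5111 -0.0834  0.1319] [ 0.4966 -0.0874  0.1273] [ 0.5219 -0.0792  0.1345]
182 314 324 [ 0.5111 -0.0835  0.1268] [ 0.4987 -0.0868  0.1242] [ 0.5226 -0.0787  0.1286]
184 314 324 [ 0.5112 -0.0835  0.1218] [ 0.4976 -0.0892  0.1181] [ 0.5212 -0.0792  0.1249]
186 314 324 [ 0.5125 -0.0834  0.1171] [ 0.4983 -0.0879  0.1136] [ 0.5232 -0.0803  0.1192]
188 314 324 [ 0.5115 -0.0835  0.1117] [ 0.498  -0.0878  0.1082] [ 0.5232 -0.0791  0.1137]
190 314 323 [ 0.5131 -0.083   0.1073] [ 0.5007 -0.088   0.1036] [ 0.5228 -0.0785  0.1088]
192 314 322 [ 0.5139 -0.0844  0.1017] [ 0.5066 -0.0943  0.0982] [ 0.5227 -0.0774  0.1044]
194 316 317 [ 0.5175 -0.0851  0.0972] [ 0.5173 -0.0872  0.0964] [ 0.5177 -0.0831  0.098 ]
[313.7437 202.9208]
```

Depth readings put the real fingertip about 36 mm higher than the reported TCP, with x and y agreeing, so the first press stopped just short of the paddle. I'll lower further, going by contact force and camera.

Emit:
servo_tool --targets '[{"wx": 0,"wy": 0,"wz": 0,"dx": 0,"dy": 0,"dz": 0.15,"jaw": 0},{"wx": 0,"wy": 0,"wz": 0,"dx": 0,"dy": 0,"dz": 0.25,"jaw": 0},{"wx": 0,"wy": 0,"wz": 0,"dx": 0,"dy": 0,"dz": 0.3,"jaw": 0},{"wx": 0,"wy": 0,"wz": 0,"dx": 0,"dy": 0,"dz": 0.3,"jaw": 0}]'

```text
clock: 7.78
tool_pos: [0.5092, -0.0911, 0.0149]
tcp_rot: [0.762, 0.647, -0.0, -0.0]
force: [0.1, -0.2, 1.5]
opening: -0.0
gripper_force: 0.5
```

```bash
cat > tip.py <<'E'
from h import *
np.set_printoptions(precision=4,suppress=True)
s=manip.get_state();T=np.array(s['tool_pos']);print('state',T,'F',np.round(s['force'],1),round(s['clock'],2))
im,d=manip.capture('scene')
u0,v0=proj('scene',T+[0,0,.036]).astype(int)
for v in range(v0-16,v0+10,2):
    r=[atd('scene',(u,v),d[v,u]) for u in range(u0-20,u0+20) if d[v,u]>0]
    r=[q for q in r if np.abs(q[:2]-T[:2]).max()<.03]
    if r: a=np.array(r);print(v,len(r),np.median(a,0),a.min(0),a.max(0))
E
python3 tip.py
```

```text
state [ 0.5092 -0.0911  0.0149] F [ 0.1 -0.2  1.5] 7.78
193 23 [ 0.509  -0.0798  0.1003] [ 0.4853 -0.088   0.0949] [ 0.5371 -0.0738  0.105 ]
195 17 [ 0.519  -0.0808  0.0961] [ 0.4985 -0.0886  0.0924] [ 0.5389 -0.0766  0.1017]
197 14 [ 0.5178 -0.0834  0.0899] [ 0.4986 -0.0879  0.0851] [ 0.5382 -0.0781  0.0956]
199 12 [ 0.5146 -0.0822  0.0842] [ 0.4995 -0.0961  0.0803] [ 0.5243 -0.0787  0.0859]
201 13 [ 0.5136 -0.0827  0.0789] [ 0.4964 -0.0949  0.0742] [ 0.5227 -0.0789  0.0808]
203 13 [ 0.5156 -0.0816  0.0736] [ 0.4974 -0.0968  0.0693] [ 0.5238 -0.0774  0.0769]
205 13 [ 0.5133 -0.0827  0.068 ] [ 0.4976 -0.0942  0.0645] [ 0.5238 -0.0794  0.0703]
207 13 [ 0.5118 -0.0833  0.0616] [ 0.4916 -0.0921  0.0525] [ 0.523  -0.0798  0.0654]
209 14 [ 0.5073 -0.0816  0.0566] [ 0.4917 -0.0901  0.0498] [ 0.521  -0.0766  0.0591]
211 16 [ 0.5068 -0.0819  0.0514] [ 0.4924 -0.1022  0.0437] [ 0.5165 -0.0712  0.053 ]
213 15 [ 0.5118 -0.0805  0.0473] [ 0.4973 -0.096   0.0425] [ 0.5225 -0.069   0.0501]
215 15 [ 0.5218 -0.0825  0.043 ] [ 0.5085 -0.0949  0.0406] [ 0.534  -0.0719  0.0459]
217 11 [ 0.5277 -0.0862  0.039 ] [ 0.5162 -0.0947  0.0368] [ 0.5369 -0.0743  0.0421]
```

Emit:
servo_tool --targets '[{"wx": 0,"wy": 0,"wz": 0,"dx": 0,"dy": 0,"dz": 0.04,"jaw": 0},{"wx": 0,"wy": 0,"wz": 0,"dx": 0,"dy": 0,"dz": 0.08,"jaw": 0},{"wx": 0,"wy": 0,"wz": 0,"dx": 0,"dy": 0,"dz": 0.08,"jaw": 0}]'

```text
clock: 8.2
tool_pos: [0.5092, -0.0911, 0.003]
tcp_rot: [0.762, 0.647, 0.0, 0.0]
force: [-0.3, 0.4, -0.5]
opening: -0.0002
gripper_force: 0.0
```

Emit:
servo_tool --targets '[{"wx": 0,"wy": 0,"wz": 0,"dx": 0,"dy": 0,"dz": 0.03,"jaw": 0},{"wx": 0,"wy": 0,"wz": 0,"dx": 0,"dy": 0,"dz": 0.05,"jaw": 0},{"wx": 0,"wy": 0,"wz": 0,"dx": 0,"dy": 0,"dz": 0.05,"jaw": 0}]'

```text
clock: 8.57
tool_pos: [0.5088, -0.0909, -0.0052]
tcp_rot: [0.763, 0.647, -0.0, -0.0]
force: [-0.3, 0.1, -0.4]
opening: -0.0004
gripper_force: 0.0
```

```bash
python3 tip.py
```

```text
state [ 0.5088 -0.0909 -0.0052] F [-0.3  0.1 -0.4] 8.57
200 24 [ 0.5077 -0.08    0.0815] [ 0.4812 -0.0912  0.0756] [ 0.5378 -0.0712  0.0876]
202 18 [ 0.5185 -0.0812  0.0775] [ 0.4971 -0.0896  0.0712] [ 0.5373 -0.0759  0.082 ]
204 17 [ 0.5205 -0.0819  0.0719] [ 0.5002 -0.0919  0.0677] [ 0.5373 -0.0764  0.0782]
206 13 [ 0.5134 -0.0829  0.065 ] [ 0.4972 -0.0976  0.0607] [ 0.5232 -0.0799  0.0664]
208 13 [ 0.5145 -0.082   0.0598] [ 0.4956 -0.096   0.0543] [ 0.5221 -0.076   0.0634]
210 13 [ 0.5132 -0.0826  0.0543] [ 0.4971 -0.0999  0.0486] [ 0.5224 -0.0768  0.057 ]
212 13 [ 0.5153 -0.0816  0.0491] [ 0.4976 -0.0984  0.0441] [ 0.522  -0.0789  0.0519]
214 14 [ 0.509  -0.0833  0.0422] [ 0.4833 -0.0972  0.0283] [ 0.5228 -0.0798  0.0458]
216 15 [ 0.5074 -0.0835  0.0377] [ 0.4872 -0.0905  0.0288] [ 0.5225 -0.079   0.0404]
218 17 [ 0.5076 -0.0802  0.03  ] [ 0.4882 -0.1001  0.0257] [ 0.5194 -0.074   0.0348]
220 24 [ 0.515  -0.0787  0.0276] [ 0.4867 -0.0966  0.025 ] [ 0.5367 -0.0674  0.0313]
222 20 [ 0.5177 -0.0844  0.0246] [ 0.4817 -0.098   0.006 ] [ 0.5375 -0.0726  0.0279]
224 22 [ 0.5012 -0.0936  0.0052] [ 0.4804 -0.108   0.0033] [ 0.5378 -0.083   0.0233]
```

Emit:
servo_tool --targets '[{"wx": 0,"wy": 0,"wz": 0,"dx": 0,"dy": 0,"dz": 0.02,"jaw": 0},{"wx": 0,"wy": 0,"wz": 0,"dx": 0,"dy": 0,"dz": 0.035,"jaw": 0},{"wx": 0,"wy": 0,"wz": 0,"dx": 0,"dy": 0,"dz": 0.035,"jaw": 0}]'

```text
clock: 9.0
tool_pos: [0.5092, -0.091, -0.0098]
tcp_rot: [0.762, 0.647, 0.0, -0.0]
force: [-0.8, 0.6, 1.7]
opening: 0.0
gripper_force: 1.0
```

Emit:
servo_tool --targets '[{"wx": 0,"wy": 0,"wz": 0,"dx": 0,"dy": 0,"dz": -0.3,"jaw": 0},{"wx": 0,"wy": 0,"wz": 0,"dx": 0,"dy": 0,"dz": -0.75,"jaw": 0},{"wx": 0,"wy": 0,"wz": 0,"dx": 0,"dy": 0,"dz": -0.75,"jaw": 0.8},{"wx": 0,"wy": 0,"wz": 0,"dx": 0.98,"dy": 0.65,"dz": -0.75,"jaw": 0.8},{"wx": 0,"wy": 0,"wz": 0,"dx": 0.98,"dy": 0.65,"dz": -0.75,"jaw": 0.8},{"wx": 0,"wy": 0,"wz": 0,"dx": 0.98,"dy": 0.65,"dz": -0.75,"jaw": 0.8},{"wx": 0,"wy": 0,"wz": 0,"dx": 0.98,"dy": 0.65,"dz": -0.75,"jaw": 0.8}]'

```text
clock: 9.88
tool_pos: [0.6304, 0.0408, 0.1013]
tcp_rot: [0.761, 0.648, 0.0, -0.0]
force: [0.3, -0.3, -0.7]
opening: 0.0683
gripper_force: 0.0
```

```bash
python3 go.py 0 0 100; python3 - <<'E'
from h import *
im,d=manip.capture('scene');cv2.imwrite('pics/s4.png',cv2.resize(np.ascontiguousarray(im[150:310,230:390,::-1]),None,fx=3.7,fy=3.7,interpolation=cv2.INTER_CUBIC))
E
```

```text
shift [-0.003 -0.002  0.009] turn [-0.001 -0.001  0.004] pos [0.6304 0.0408 0.1013] stand [ 0.4 -0.3] F [ 0.3 -0.3 -0.7] open 0.0683 gf 0.0 t 9.88 q [-0.05  0.32  1.67  0.    1.15  0.11]
```

View pics/s4.png

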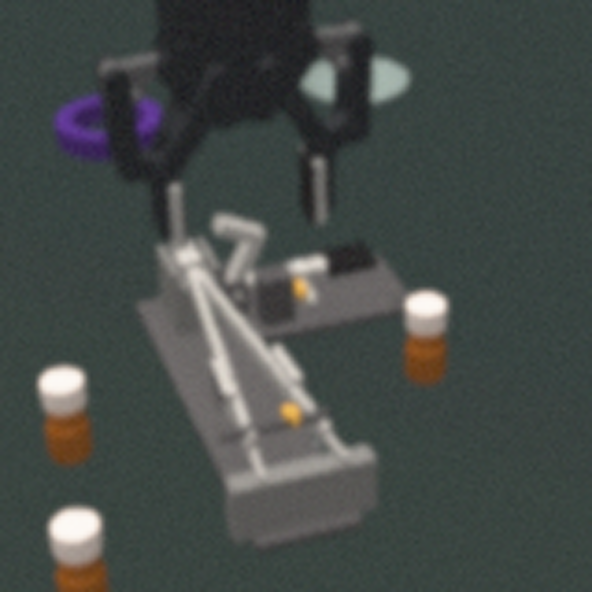

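Latched: the paddle lies flat at (350,260) in the crop and the hook has swung off the tail. Next I check the fingertip height over the thumb plates.

```bash
python3 - <<'E'
from h import *
np.set_printoptions(precision=4,suppress=True)
im,d=manip.capture('scene')
for n,(u0,u1,v0,v1) in dict(L=(272,282,200,220),R=(311,321,193,214)).items():
    for v in range(v0,v1,2):
        a=np.array([atd('scene',(u,v),d[v,u]) for u in range(u0,u1) if d[v,u]>0]); a=a[a[:,2]>.085] if len(a) else a
        if len(a)>1: print(n,v,len(a),np.median(a,0),a.min(0),a.max(0))
E
python3 go.py 0 0 0
```

```text
L 200 8 [0.6713 0.0414 0.1792] [0.6655 0.036  0.1785] [0.6761 0.0444 0.18  ]
L 202 8 [0.6715 0.0413 0.1752] [0.6658 0.0369 0.1742] [0.6768 0.0443 0.1767]
L 204 8 [0.6708 0.0393 0.1708] [0.6658 0.0334 0.1688] [0.6762 0.0445 0.1718]
L 206 9 [0.6699 0.0391 0.1669] [0.6649 0.0312 0.1633] [0.6762 0.0454 0.1674]
L 208 9 [0.6701 0.0391 0.162 ] [0.6643 0.0283 0.1574] [0.676  0.0442 0.1628]
L 210 9 [0.6711 0.0404 0.1577] [0.6654 0.0318 0.1552] [0.6762 0.0452 0.1598]
L 212 8 [0.6706 0.0405 0.1536] [0.6647 0.0373 0.152 ] [0.6767 0.0451 0.1554]
L 214 5 [0.6693 0.0425 0.149 ] [0.6652 0.0333 0.1452] [0.6703 0.0459 0.1516]
L 216 4 [0.6681 0.0418 0.1443] [0.665  0.0391 0.1438] [0.6699 0.043  0.145 ]
R 193 10 [0.5937 0.0533 0.1786] [0.5831 0.0362 0.172 ] [0.5973 0.0565 0.1807]
R 195 10 [0.5938 0.0526 0.173 ] [0.5829 0.0369 0.168 ] [0.5967 0.0562 0.1763]
R 197 10 [0.5935 0.0531 0.1688] [0.5831 0.0336 0.1618] [0.5967 0.0569 0.1724]
R 199 10 [0.5937 0.0527 0.164 ] [0.5832 0.0356 0.1585] [0.597  0.057  0.1679]
R 201 10 [0.593  0.0539 0.1606] [0.5841 0.0333 0.1528] [0.5969 0.0577 0.1649]
R 203 10 [0.5936 0.0521 0.1559] [0.5829 0.0326 0.148 ] [0.5963 0.0571 0.1596]
R 205 8 [0.5946 0.052  0.1523] [0.5851 0.0408 0.1478] [0.5966 0.0566 0.155 ]
R 207 5 [0.5945 0.0547 0.1488] [0.5912 0.0427 0.1439] [0.5971 0.0574 0.1517]
R 209 3 [0.5952 0.0532 0.1441] [0.5927 0.0506 0.1437] [0.5958 0.0537 0.145 ]
shift [0.017 0.013 0.674] turn [-0.004  0.001  0.001] pos [0.628  0.0382 0.1011] stand [-2.5  1.6] F [-0.7 -1.2 -0.6] open 0.0685 gf 0.0 t 9.97 q [-0.05  0.32  1.67 -0.    1.15  0.11]
```

Emit:
servo_tool --grip_force 20 --targets '[{"wx": 0,"wy": 0,"wz": 0,"dx": 0,"dy": 0,"dz": 0.35,"jaw": 0.8},{"wx": 0,"wy": 0,"wz": 0,"dx": 0,"dy": 0,"dz": 0.6,"jaw": 0.8},{"wx": 0,"wy": 0,"wz": 0,"dx": 0,"dy": 0,"dz": 0.75,"jaw": 0.8},{"wx": 0,"wy": 0,"wz": 0,"dx": 0,"dy": 0,"dz": 0.75,"jaw": 0.8}]'

```text
clock: 10.48
tool_pos: [0.6265, 0.0373, -0.0121]
tcp_rot: [0.763, 0.647, -0.002, -0.002]
force: [0.5, -0.3, 0.4]
opening: 0.0681
gripper_force: 0.0
```

Emit:
servo_tool --grip_force 20 --targets '[{"wx": 0,"wy": 0,"wz": 0,"dx": 0,"dy": 0,"dz": 0,"jaw": 0.55},{"wx": 0,"wy": 0,"wz": 0,"dx": 0,"dy": 0,"dz": 0,"jaw": 0.42},{"wx": 0,"wy": 0,"wz": 0,"dx": 0,"dy": 0,"dz": 0,"jaw": 0.42},{"wx": 0,"wy": 0,"wz": 0,"dx": 0,"dy": 0,"dz": 0,"jaw": 0.42},{"wx": 0,"wy": 0,"wz": 0,"dx": 0,"dy": 0,"dz": 0,"jaw": 0.42}]'

```text
clock: 11.1
tool_pos: [0.6319, 0.0379, -0.0066]
tcp_rot: [0.762, 0.647, 0.002, 0.002]
force: [-0.5, 0.4, 5.8]
opening: 0.0362
gripper_force: 8.2
```

Emit:
servo_tool --targets '[{"wx": 0,"wy": 0,"wz": 0,"dx": 0,"dy": 0,"dz": -0.05,"jaw": 0.42},{"wx": 0,"wy": 0,"wz": 0,"dx": 0,"dy": 0,"dz": -0.15,"jaw": 0.42},{"wx": 0,"wy": 0,"wz": 0,"dx": 0,"dy": 0,"dz": -0.25,"jaw": 0.42},{"wx": 0,"wy": 0,"wz": 0,"dx": 0,"dy": 0,"dz": -0.35,"jaw": 0.42},{"wx": 0,"wy": 0,"wz": 0,"dx": 0,"dy": 0,"dz": -0.45,"jaw": 0.42},{"wx": 0,"wy": 0,"wz": 0,"dx": 0,"dy": 0,"dz": -0.6,"jaw": 0.42},{"wx": 0,"wy": 0,"wz": 0,"dx": 0,"dy": 0,"dz": -0.75,"jaw": 0.42},{"wx": 0,"wy": 0,"wz": 0,"dx": 0,"dy": 0,"dz": -0.75,"jaw": 0.36},{"wx": 0,"wy": 0,"wz": 0,"dx": 0,"dy": 0,"dz": -0.75,"jaw": 0.36}]'

```text
clock: 12.22
tool_pos: [0.6286, 0.0381, 0.1022]
tcp_rot: [0.762, 0.647, -0.0, -0.0]
force: [0.1, 1.0, -1.5]
opening: 0.031
gripper_force: 8.2
```

```bash
python3 go.py 0 0 100; python3 - <<'E'
from h import *
im,d=manip.capture('scene');np.save('d.npy',d);np.save('i.npy',im);cv2.imwrite('pics/s5.png',cv2.resize(np.ascontiguousarray(im[150:290,230:390,::-1]),None,fx=4,fy=4,interpolation=cv2.INTER_CUBIC))
for l in('nib','fin','thumb_plates','forceps'):
    for r in manip.mark_of('scene',l)[:2]:
        u,v=np.round(r['uv']).astype(int);print(l,round(r['p'],2),r['uv'],np.round(atd('scene',r['uv'],d[v,u]),4))
E
```

```text
shift [0.016 0.006 0.015] turn [-0.001  0.    -0.001] pos [0.6286 0.0381 0.1022] stand [-2.5  1. ] F [ 0.1  1.  -1.5] open 0.031 gf 8.2 t 12.22 q [-0.05  0.32  1.67  0.    1.15  0.11]
nib 0.4 [301.8, 218.5] [ 0.5241 -0.1559 -0.0016]
fin 0.69 [299.8, 217.5] [0.651  0.1004 0.1653]
thumb_plates 0.9 [292.5, 205.4] [0.64   0.0473 0.1624]
forceps 0.92 [291.5, 211.8] [0.6454 0.0529 0.1526]
```

View pics/s5.png

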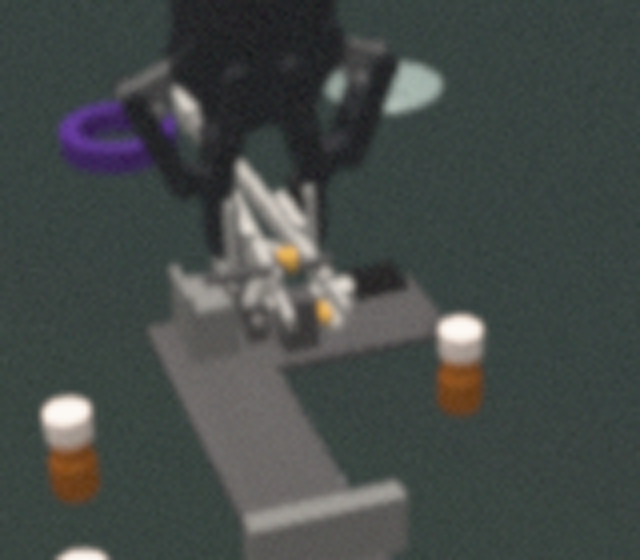

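Forceps lifted level at about 0.15 m and the keeper still latched. I measure the rider's position from the first pictures by its brass colour, in the stand frame.

```bash
python3 - <<'E'
from h import *
from go import P,Y
np.set_printoptions(precision=2,suppress=True)
Rm=np.array([[np.cos(Y),-np.sin(Y)],[np.sin(Y),np.cos(Y)]])
for c,(u0,u1,v0,v1) in dict(top=(286,300,214,226),scene=(300,316,255,268)).items():
    im=cv2.imread(f'pics/{c}0.png')[:,:,::-1].astype(float)[v0:v1,u0:u1]
    w=np.clip(im[:,:,0]-im[:,:,2]-15,0,None); vv,uu=np.mgrid[v0:v1,u0:u1]; uv=[(w*uu).sum()/w.sum(),(w*vv).sum()/w.sum()]
    for z in(.0555,.058): print(c,uv,z,np.linalg.solve(Rm,atz(c,uv,z)[:2]-P)*1e3)
# scene-based landmark check: wall top corners
    for q in((81,40,40),(81,-40,40)): 
        X=np.r_[P+Rm@np.array(q[:2])/1e3,.04]; print(c,q,proj(c,X))
E
```

```text
top [np.float64(292.6012974051896), np.float64(219.436626746507)] 0.0555 [48.98  4.23]
top [np.float64(292.6012974051896), np.float64(219.436626746507)] 0.058 [48.8   4.53]
top (81, 40, 40) [277.02 233.52]
top (81, -40, 40) [282.14 199.69]
scene [np.float64(308.30296827021493), np.float64(261.22654384169226)] 0.0555 [49.28  5.85]
scene [np.float64(308.30296827021493), np.float64(261.22654384169226)] 0.058 [52.63  4.82]
scene (81, 40, 40) [330.29 272.87]
scene (81, -40, 40) [290.89 282.03]
```

Both cameras put the rider at about +4.5 mm, so the leg target is about 0.122 rad and the opening about 25.4 mm. I squeeze to that, move nearer the scene camera and point the tips at it to check.

Emit:
servo_tool --targets '[{"wx": 0,"wy": 0,"wz": 0.2,"dx": 0.2,"dy": -0.1,"dz": 0,"jaw": 0.33},{"wx": 0,"wy": 0,"wz": 0.4,"dx": 0.4,"dy": -0.2,"dz": 0,"jaw": 0.31},{"wx": 0,"wy": 0,"wz": 0.6,"dx": 0.6,"dy": -0.3,"dz": 0,"jaw": 0.297},{"wx": 0,"wy": 0,"wz": 0.73,"dx": 0.8,"dy": -0.4,"dz": 0,"jaw": 0.297},{"wx": 0,"wy": 0,"wz": 0.73,"dx": 1,"dy": -0.5,"dz": 0,"jaw": 0.297},{"wx": 0,"wy": 0,"wz": 0.73,"dx": 1,"dy": -0.7,"dz": 0,"jaw": 0.297},{"wx": 0,"wy": 0,"wz": 0.73,"dx": 1,"dy": -0.7,"dz": 0,"jaw": 0.297}]'

```text
clock: 13.35
tool_pos: [0.5474, 0.2038, 0.1015]
tcp_rot: [0.914, 0.406, -0.002, -0.0]
force: [0.5, -0.7, -1.5]
opening: 0.0255
gripper_force: 10.1
```

Emit:
servo_tool --targets '[{"wx": 0,"wy": 0,"wz": 0,"dx": 0.15,"dy": 0.1,"dz": 0,"jaw": 0.297},{"wx": 0,"wy": 0,"wz": 0,"dx": 0.3,"dy": 0.2,"dz": 0,"jaw": 0.297},{"wx": 0,"wy": 0,"wz": 0,"dx": 0.5,"dy": 0.3,"dz": 0,"jaw": 0.297},{"wx": 0,"wy": 0,"wz": 0,"dx": 0.5,"dy": 0.3,"dz": 0,"jaw": 0.297},{"wx": 0,"wy": 0,"wz": 0,"dx": 0.5,"dy": 0.3,"dz": 0,"jaw": 0.297}]'

```text
clock: 13.98
tool_pos: [0.6335, 0.2279, 0.102]
tcp_rot: [0.914, 0.405, -0.001, -0.0]
force: [0.6, 0.0, -0.6]
opening: 0.0255
gripper_force: 10.1
```

```bash
python3 - <<'E'
from h import *
np.set_printoptions(precision=4,suppress=True)
s=manip.get_state();T=np.array(s['tool_pos']);R=Ro.from_quat(s['tcp_rot']).as_matrix();print(T,R[:,0],s['opening'],s['gripper_force'],s['clock'])
out=[]
X=T+R[:,0]*.0585+[0,0,.045]
for c in('scene','top'):
    ims=[];ds=[]
    for k in range(4): i,d=manip.capture(c);ims.append(i.astype(float));ds.append(d)
    im=np.mean(ims,0).astype(np.uint8);np.save(c+'i.npy',im);np.save(c+'d.npy',np.median(ds,0))
    u,v=proj(c,X).astype(int);print(c,u,v)
    n=25;out.append(cv2.resize(np.ascontiguousarray(im[v-n:v+n,u-n:u+n,::-1]),(400,400),interpolation=cv2.INTER_CUBIC))
    for l in('nib','fin'):
        for r in manip.mark_of(c,l)[:2]: print(l,round(r['p'],2),r['uv'])
cv2.imwrite('pics/s6.png',np.hstack(out))
E
```

```text
[0.6335 0.2279 0.102 ] [ 0.6723  0.7403 -0.0013] 0.025549366943789394 10.09061336517334 13.975
scene 338 279
nib 0.43 [331.9, 270.8]
fin 0.69 [331.2, 272.9]
fin 0.21 [281.5, 223.7]
top 205 197
```

View pics/s6.png

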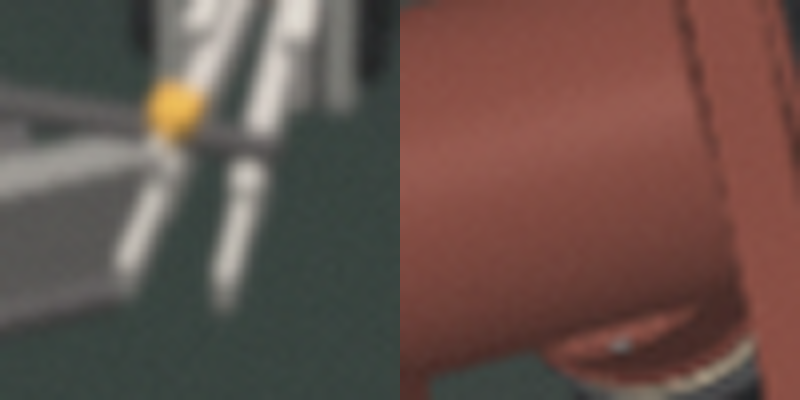

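The scene crop shows the brass rider at (177,110) with the moving leg passing just under it, but the stand's wall is behind it. The top view is blocked by the arm. I shift onto a clear background so the forceps axis points straight at the camera.

Emit:
servo_tool --targets '[{"wx": 0,"wy": 0,"wz": -0.07,"dx": -0.02,"dy": -0.2,"dz": 0,"jaw": 0.297},{"wx": 0,"wy": 0,"wz": -0.07,"dx": -0.04,"dy": -0.4,"dz": 0,"jaw": 0.297},{"wx": 0,"wy": 0,"wz": -0.07,"dx": -0.06,"dy": -0.6,"dz": 0,"jaw": 0.297},{"wx": 0,"wy": 0,"wz": -0.07,"dx": -0.06,"dy": -0.66,"dz": 0,"jaw": 0.297},{"wx": 0,"wy": 0,"wz": -0.07,"dx": -0.06,"dy": -0.66,"dz": 0,"jaw": 0.297},{"wx": 0,"wy": 0,"wz": -0.07,"dx": -0.06,"dy": -0.66,"dz": 0,"jaw": 0.297}]'

```text
clock: 15.32
tool_pos: [0.5555, 0.2878, 0.103]
tcp_rot: [0.903, 0.43, 0.0, 0.0]
force: [0.5, -0.9, -1.2]
opening: 0.0256
gripper_force: 10.1
```

```bash
cat > nib.py <<'E'
from h import *
np.set_printoptions(precision=4,suppress=True)
s=manip.get_state();T=np.array(s['tool_pos']);R=Ro.from_quat(s['tcp_rot']).as_matrix();print(T,R[:,0],s['opening'],s['gripper_force'],s['clock'])
q=(.043-s['opening'])/.145
c='scene'
ims=[];ds=[]
for k in range(6): i,d=manip.capture(c);ims.append(i.astype(float));ds.append(d)
im=np.mean(ims,0);np.save('i.npy',im);np.save('d.npy',np.median(ds,0))
# body axes (world, level): x at tool-x angle - q/2
a=np.arctan2(R[1,0],R[0,0])-q/2; ex=np.array([np.cos(a),np.sin(a),0]);ey=np.array([-ex[1],ex[0],0])
w=np.clip(im[:,:,0]-im[:,:,2]-40,0,None)
u0,v0=proj(c,T+ex*.055+[0,0,.055]).astype(int)
m=np.zeros_like(w);m[v0-25:v0+25,u0-25:u0+25]=1;w=w*m
vv,uu=np.mgrid[:480,:640];uv=np.array([(w*uu).sum(),(w*vv).sum()])/w.sum()
d=np.load('d.npy');sel=w>.5*w.max();dep=np.median(d[sel]);N=atd(c,uv,dep)
o=ray(c,uv)[0];b=o-N
print('brass uv',uv,'pos',N,'n',sel.sum(),'bearing cam',np.degrees(np.arctan2(b[1],b[0])),'body',np.degrees(a))
f=lambda dx,dy,dz:proj(c,N+ex*dx+ey*dy+[0,0,dz])
print('axis line through rider centre:',f(0,0,0),f(.012,0,.002),f(.03,0,0),'per mm y',f(.011,.001,0)-f(.011,0,0))
n=20;x0,y0=int(uv[0])-n,int(uv[1])-n
z=cv2.resize(np.ascontiguousarray(im[y0:y0+2*n,x0:x0+2*n,::-1]).astype(np.uint8),(600,600),interpolation=cv2.INTER_CUBIC)
t=lambda p:tuple(int(k) for k in (np.array(p)-[x0,y0]+.5)*15)
cv2.line(z,t(f(.006,0,0)),t(f(.05,0,0)),(0,0,255),1)
for y in(-.003,.003): cv2.line(z,t(f(.009,y,.001)),t(f(.014,y,.001)),(0,255,0),1)
cv2.imwrite('pics/s7_%d.png'%(s['clock']*100),z);print('pics/s7_%d.png'%(s['clock']*100))
E
python3 nib.py; cp pics/s7_*.png pics/s7.png
```

```text
[0.5555 0.2878 0.103 ] [0.6307 0.776  0.0006] 0.025563847890237263 10.100973844528198 15.325
brass uv [401.9509 271.9479] pos [0.5946 0.3239 0.1665] n 28 bearing cam 48.76122555891926 body 47.454688945214656
axis line through rider centre: [401.9509 271.9479] [401.3809 275.7114] [400.2114 284.3842] per mm y [0.6919 0.0885]
pics/s7_1532.png
```

View pics/s7.png

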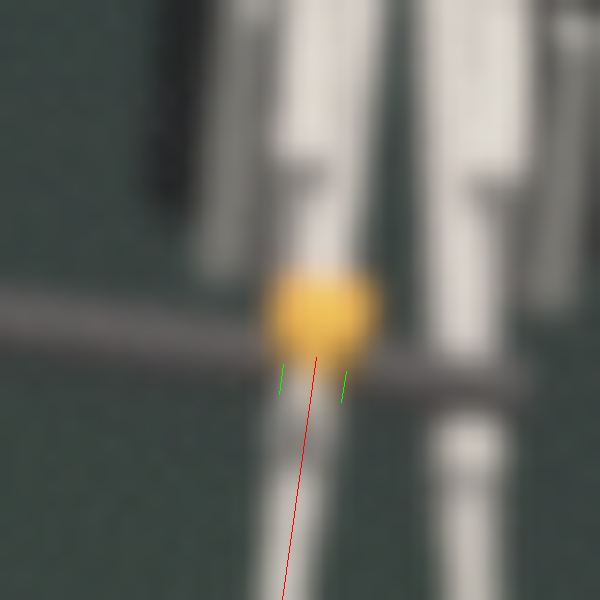

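The fin (~(308,395) in the crop) lies within about 0.5 mm of the nib's axis line (red). That agrees with the stand-based rider estimate. The rider's height, about 0.166 m, fits level forceps at about 0.15 m. I'm handing in.

```bash
python3 -c "
from plant import manip
print(manip.hand_in())"
```

```text
the job is handed in; nothing more can be done
None
```

I handed the job in with the keeper latched and the forceps held level about 15 cm up, the fin within about 0.5 mm of the nib by the last picture; hand-in returned no verdict.

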